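Check two hand throttle levers and mark the bad one

ROBOT

A 6-joint arm with a two-finger parallel gripper is mounted at the origin on a cart in front of the work surface, level with it; the furniture and walls round the work are solid. World frame = base frame: x ahead of the robot, y to its left, z up, the work surface at z = 0. Lengths are in mm, angles in rad, forces in N, time in s.
With the tool pointing down it reaches from about 300 to 775 mm from the base axis. Payload 14.6 kg.
Tool frame: the origin (TCP) lies at the very end of the fingers, on their centre line; the grasp point (between the pads) lies 19 mm behind it; z points along the fingers, y is the line along which they close (so a half turn about z gives the same grasp; the last joint's range is limited). The gripper opens to 94 mm and grips with 3 to 60 N. Pads are 16 mm wide; open, the fingers measure 119 mm over their backs; the gripper's body (75 mm by 177 mm) begins 78 mm behind the grasp point.
Start: joints at [-1.347, 0.3, 1.521, -0, 1.321, -0.067], TCP at [157.688, -526.9, 168.146] pointing down, gripper open.
Joint ranges: [-3.03, 3.03], [-0.79, 2.21], [0.23, 2.52], [-1.04, 4.18], [0, 3.07], [-2.55, 2.55]. Speed limits (rad/s): [2.22, 2.22, 2.57, 3.14, 3.14, 3.14].

INTERFACE

Orientations are given as [roll, pitch, yaw] about the fixed x, y, z axes, in that order (R = Rz(yaw) Ry(pitch) Rx(roll)).
In Python, from cell import manip gives the robot as it stands.
- The arm moves only by the tool servo_tool, never from a script. Its argument "motion" is a list that holds one entry, the list of rows, each a list of 7 numbers: the shift along the world's x, y, z as a fraction of full scale, then the turn, a rotation vector about the world's x, y, z as a fraction of full scale, then the closure, from 0 (fully open) to 1 (shut). In form: [[[x, y, z, rx, ry, rz, gripper], ...]]. A call has 1 to 10 rows; each row is the pose to reach, as a shift and turn from the pose commanded when the call began, turning the shorter way round; what a row does not reach only later rows make up. Full scale, the value 1, is 0.5 m for a shift and pi rad for a turn. A row lasts 1/10 s, in which the tool goes at most 50 mm and 8.59 degrees, less where a joint would pass 70% of its speed; a pose out of reach is approached as far as the arm can. A call with a number of a shift or a turn outside -1 to 1 is refused whole. A call with a gripper value outside its range is refused whole. The fingers move at their own pace and stop on an object; "newtons" is the grip in N (left out, the last holds). Time passes only in rows, so rows that repeat a pose let the fingers close. It gives the time, the measured TCP pose, the force, the opening and the grip force at its end, in the units of the state.
- manip.read_state(): the state, without advancing time (a new reading comes with each control period).
- manip.camera(name): name is "scene" or "top" or "wrist"; returns a dict with "frame" (400x640x3 uint8, red, green, blue), "range_z" (400x640 float32, mm along the optical axis (not along the pixel's ray), 0 where there is no reading), "vfov" (degrees; the focal length in pixels is half the picture's height over the tangent of half this angle, whatever the lens; pixels are square), "cx", "cy" (the principal point, pixels), "cam_to_world" (4x4, takes a point from camera to world coordinates). Camera axes: x right, y down, z forward; pixel columns grow to the right and rows downward; lengths in mm; the calibration is good to about 2 mm. A picture is of the moment at which its call begins.
- manip.sign_off(): hands the job in; it is judged then, once.
The state is a dict: "clock": time; "joints": joint angles; "qd": joint speeds; "effort": joint torques, N m; "eef_pos": TCP position; "eef_rot": TCP orientation; "wrist_force": force on the tool from outside, world axes, zero at the start; "moment": the same for the moment, N m; "finger_gap": finger opening in mm; "finger_force": force on a finger pad.
Only numpy, scipy, OpenCV 4.12 (cv2) and the standard library are available. Lean on these libraries where they do the work, as an engineer would, in place of code of your own. Each camera call takes 0.05 s, during which the arm holds its last target. There are 200 camera calls.

TASK

Check the two hand throttles: first on the left one, then on the right one, press the lever in towards its bar with the outside of the fingers until it will go no further, hold it there a moment without forcing it, and let it spring back out. One lever stops well short of its bar and the other goes in until it touches; when both have been tried, push the brass marker bar fully to the end of its base on the side of the throttle whose lever touched. Only press and push from outside: do not pinch or reach behind the levers, do not pinch the marker, and leave everything else on the bench where it is.

Things in the scene. Friction and masses are not known exactly. Their poses are not given: they have to be found in the camera images.
- control_1: one of two like hand throttles, fixed, one left and one right of the robot (either may be either). Origin: middle of the underside of its grey plate, 120 (x) x 190 (y) x 8 mm; its +x points away from the robot, turned up to 0.25 rad. Lever pivot (upright) at x -5, y +65 mm. Posts at x +30, y +-78 mm rise to 103 mm, the highest points; in front of and under the lever is only the plate
- control_1_bar (a point): on the axis of the bar of control_1, 85 mm above the bench; the bar lies along the control's y axis between the posts, behind the lever, with a ribbed rubber grip of 27 mm diameter
- lever_1_press (a point): on the lever of control_1, on its outer face (the robot's side) at mid height, 85 mm above the bench, 95 mm from the pivot: a good place to press, towards the control's +x. The lever is 18 mm high (76 to 94 mm above the bench), 9 mm thick, 125 mm long from pivot to the centre of its 16 mm ball end
- lever_1 (a joint): lever of control_1 (rad): 0 = out, sprung, leaning away from the bar; grows when pressed, parallel to the bar at 0.30, ball end touches the bar at 0.408. A sound lever meets a solid stop at 0.24, ball 21 mm short of the bar. Spring at the press point: 1.6 N to start, 3 N at 0.24, 4.2 N at 0.408; it springs back when let go
- control_2: one of two like hand throttles, fixed, one left and one right of the robot (either may be either). Origin: middle of the underside of its grey plate, 120 (x) x 190 (y) x 8 mm; its +x points away from the robot, turned up to 0.25 rad. Lever pivot (upright) at x -5, y +65 mm. Posts at x +30, y +-78 mm rise to 103 mm, the highest points; in front of and under the lever is only the plate
- control_2_bar (a point): on the axis of the bar of control_2, 85 mm above the bench; the bar lies along the control's y axis between the posts, behind the lever, with a ribbed rubber grip of 27 mm diameter
- lever_2_press (a point): on the lever of control_2, on its outer face (the robot's side) at mid height, 85 mm above the bench, 95 mm from the pivot: a good place to press, towards the control's +x. The lever is 18 mm high (76 to 94 mm above the bench), 9 mm thick, 125 mm long from pivot to the centre of its 16 mm ball end
- lever_2 (a joint): lever of control_2 (rad): 0 = out, sprung, leaning away from the bar; grows when pressed, parallel to the bar at 0.30, ball end touches the bar at 0.408. A sound lever meets a solid stop at 0.24, ball 21 mm short of the bar. Spring at the press point: 1.6 N to start, 3 N at 0.24, 4.2 N at 0.408; it springs back when let go
- marker_base: base of the marker, 100 (x) x 150 (y) x 8 mm, dark wood with two steel rails and end stops, fixed to the bench between the two throttles and nearer the robot. Origin: middle of its underside; its y axis points to the robot's left, turned up to 0.2 rad
- marker (a joint): marker bar: slides along the base's y axis; 0 = middle, +0.035 = at its left end stop, -0.035 = at its right end stop. Stays where it is left; takes about 1.5 N to push
- marker_top (a point): middle of the top of the marker bar, 36 mm above the bench. The brass bar is 92 mm long (along the base's x), 20 mm wide, and stands from 14 to 36 mm above the bench
- side_cutters: bystander, loose: side cutters with black handles, 68x106x12 mm, lying
- ring_clamp: bystander, loose: wooden ring clamp, 29x121x22 mm, lying
- punch_0: bystander, loose: steel punch, 10x88x10 mm, lying
- steel_block: bystander, loose: steel bench block, 64x64x19 mm
- patina_bottle: bystander, loose: small bottle with a dropper cap, 33x34x102 mm, standing
- tin: bystander, loose: plain tin with lid, 61x80x32 mm

How it is judged (in metres and radians):
On the way, in this order (a step that is already met when the one before it is completed fails the run):
1. the left lever is pressed in by the fingers as far as it goes, the right one is out (((world y of control_1 above 0 m and (value of joint lever_1 above 0.222 rad and value of joint lever_2 below 0.05 rad and contact force between the fingers and control_1 above 0.5 N)) or (world y of control_2 above 0 m and (value of joint lever_2 above 0.388 rad and value of joint lever_1 below 0.05 rad and contact force between the fingers and control_2 above 0.5 N)))), for 0.2 s.
2. then the right lever is pressed in by the fingers as far as it goes, the left one is out again (((not (world y of control_1 above 0 m) and (value of joint lever_1 above 0.222 rad and value of joint lever_2 below 0.05 rad and contact force between the fingers and control_1 above 0.5 N)) or (not (world y of control_2 above 0 m) and (value of joint lever_2 above 0.388 rad and value of joint lever_1 below 0.05 rad and contact force between the fingers and control_2 above 0.5 N)))), for 0.2 s.
3. then the marker bar is at the end on the side of the throttle whose lever touched its bar (((world y of control_2 above 0 m and value of joint marker above 0.029 m) or (world y of control_1 above 0 m and value of joint marker below -0.029 m))), for 0.2 s.
At the end, for the whole second after the job is handed in: the marker bar is within 6 mm of the end stop on the side of the throttle whose lever touched its bar, and both levers are back out (within 0.04 rad) (((world y of control_2 above 0 m and value of joint marker above 0.029 m) or (world y of control_1 above 0 m and value of joint marker below -0.029 m)) and value of joint each of lever_1, lever_2 below 0.04 rad).
It fails at once if a throttle is pressed with more than 40 N (contact force between the fingers and control_1 above 40 N or contact force between the fingers and control_2 above 40 N).
It fails at once if the inner face of a lever is touched (pinched or hooked) (contact force between the fingers and lever_1_c3 above 1 N or contact force between the fingers and lever_2_c3 above 1 N).
It fails at once if the marker bar is pinched between the fingers (contact force between the fingers and marker_c1 above 0.5 N and contact force between the fingers and marker_c2 above 0.5 N).
It fails at once if a loose bystander is lifted, carried or pushed more than 20 mm (distance of any of side_cutters, ring_clamp, punch_0, steel_block, patina_bottle, tin from where it was at the start of the episode above 0.02 m).
It also fails if it takes over 64 s, if anything falls off the work surface, if the arm or the gripper's body presses on something with over 40 N, if the wrist force passes 120 N, or if a joint passes its speed limit or range.

## Working session

There is one attempt and no reset: what is moved stays moved. The work goes in short steps, Python scripts to look and compute and a tool call to move; the robot and the scene stay as the last step left them, time stands still between calls to the robot, and variables do not carry over. Pictures are saved under pics/ and viewed, at most 10 in all, crops included, and the job is handed in when it is done.

Besides the shell and the picture viewer there is one more tool, called after ">>>" by a JSON object that holds its "op" and its "data", one argument or row to a line. servo_tool: Moves the arm, as the interface text tells. Its arguments: {"type":"object","properties":{"motion":{"type":"array"},"newtons":{"type":"number"}},"required":["motion"]}

```bash
mkdir -p pics; cat > h.py <<'E'
import numpy as np,cv2
from cell import manip
def cloud(c):
    h,w=c["range_z"].shape; f=h/2/np.tan(np.radians(c["vfov"])/2)
    v,u=np.mgrid[:h,:w]; z=c["range_z"]
    p=np.stack([(u-c["cx"])/f*z,(v-c["cy"])/f*z,z,np.ones_like(z)],-1)
    P=(p@np.array(c["cam_to_world"]).T)[...,:3]; P[z<=0]=np.nan
    return P
E
python3 - <<'E'
from h import *
for n in("top","scene"):
    c=manip.camera(n); cv2.imwrite(f"pics/{n}0.png",c["frame"][...,::-1]); np.savez(f"{n}0.npz",P=cloud(c),I=c["frame"])
    print(n,c["vfov"],np.round(c["cam_to_world"],2).tolist(), (c["range_z"]>0).mean())
print(manip.read_state())
E
```

```text
top 57.833959089331444 [[0.03, -1.0, 0.07, 491.31], [-1.0, -0.03, -0.02, -44.03], [0.02, -0.07, -1.0, 1130.48], [0.0, 0.0, 0.0, 1.0]] 0.99593359375
scene 52.13772994916927 [[-0.85, -0.25, 0.47, 33.99], [-0.53, 0.36, -0.77, 803.76], [0.02, -0.9, -0.44, 576.83], [0.0, 0.0, 0.0, 1.0]] 0.9957890625
{'clock': 0.1, 'joints': array([-1.34658285e+00,  3.00397822e-01,  1.52149428e+00, -2.81625219e-05,
        1.32069400e+00, -6.66094040e-02]), 'qd': array([ 0.00029039, -0.00066926, -0.00211426, -0.0017887 ,  0.00112895,
       -0.0011546 ]), 'effort': array([ 1.25175768e-03, -5.32645404e+01, -3.53283691e+01,  7.09282723e-02,
        2.35116330e-02, -5.90768650e-05]), 'eef_pos': array([ 157.63327665, -526.65385931,  167.66326137]), 'eef_rot': array([-3.14059959e+00, -3.89052310e-05,  2.90829844e-01]), 'wrist_force': array([ 0.49956674, -0.30585097, -0.17516192]), 'moment': array([-0.04542061,  0.03772683,  0.03971465]), 'finger_force': 0.0, 'finger_gap': 93.8260361361709}
```

View pics/top0.png

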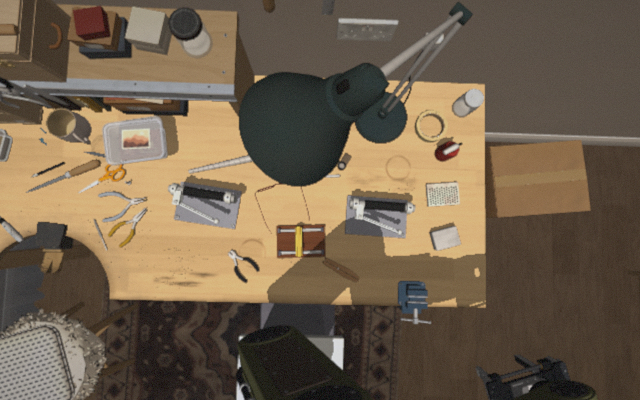

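View pics/scene0.png

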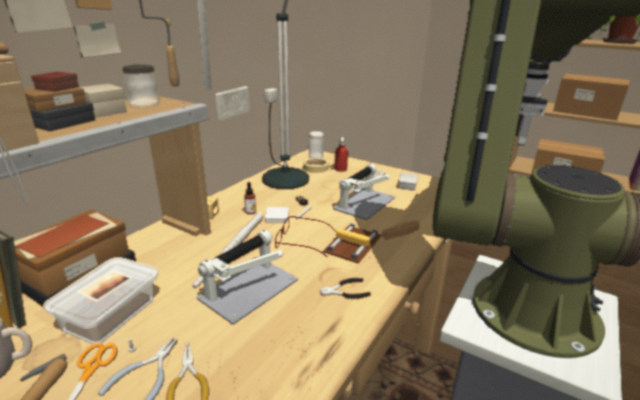

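The top view shows the left throttle near pixel (205,205), the right one near (380,215) and the marker near (300,240). A lamp shade near (300,130) hangs over the bench behind them. Next I segment by height.

```bash
python3 - <<'E'
from h import *
d=np.load("top0.npz");P=d["P"];I=d["I"].astype(int)
x,y,z=P[...,0],P[...,1],P[...,2]
u0={'L':(165,245,175,232),'R':(340,420,186,242),'M':(270,332,218,262)}
for n,(a,b,c,e) in u0.items():
    s=(slice(c,e),slice(a,b)); X,Y,Z=x[s],y[s],z[s]; C=I[s]
    if n!='M':
        sat=C.max(-1)-C.min(-1)
        m=(Z>3)&(Z<14)&(sat<30)
        m=cv2.morphologyEx(m.astype(np.uint8),cv2.MORPH_OPEN,np.ones((3,3)))>0
        r=cv2.minAreaRect(np.c_[X[m|((Z>20)&(Z<115))],Y[m|((Z>20)&(Z<115))]].astype(np.float32)); print(n,'platerect',r)
        r=cv2.minAreaRect(np.c_[X[m],Y[m]].astype(np.float32)); print(n,'plate only',r)
        k=(Z>80)&(Z<115)&(C.max(-1)<70); q=np.c_[X[k],Y[k]]
        print(' bar',k.sum(),q.mean(0),np.median(Z[k]),'ang',cv2.fitLine(q.astype(np.float32),cv2.DIST_HUBER,0,.01,.01).ravel())
        k=(Z>80)&(Z<115)&(C.max(-1)>=90); 
        print(' bright pts',np.round(np.c_[X[k],Y[k],Z[k]]).astype(int).tolist())
    else:
        k=(C[...,0]-C[...,2]>60)&(C[...,1]>100)&(Z>25)
        print('brass',k.sum(),cv2.minAreaRect(np.c_[X[k],Y[k]].astype(np.float32)),np.median(Z[k]))
        k=(C[...,0]<140)&(Z>3)
        print('base',cv2.minAreaRect(np.c_[X[k],Y[k]].astype(np.float32)))
s=(slice(60,190),slice(235,390)); print('lamp z pct',np.nanpercentile(z[s],[5,25,50,75,95]))
k=(z>150)&(x<700)&(x>200)&(abs(y)<400); print('high things x range',np.nanmin(x[k]), 'zs',np.percentile(z[k],[5,50,95]))
for x0 in range(300,900,50): 
    k=(z>120)&(abs(x-x0)<25)&(abs(y)<500); print(x0,k.sum(),(y[k].min(),y[k].max(),z[k].min(),z[k].max()) if k.sum() else '')
E
python3 -c "
import cv2
a=cv2.imread('pics/top0.png')
cv2.imwrite('pics/t1.png',cv2.resize(a[170:290,160:430],None,fx=2.9,fy=2.9,interpolation=2))"
```

```text
L platerect ((544.2310791015625, 271.2729797363281), (189.79856872558594, 117.99725341796875), 82.7782211303711)
L plate only ((544.2593994140625, 271.4965515136719), (189.34783935546875, 117.99725341796875), 82.7782211303711)
 bar 357 [572.86900059 261.59985177] 94.95910213710613 ang [1.1260734e-01 9.9363959e-01 5.7272772e+02 2.6160989e+02]
 bright pts [[600, 349, 89], [600, 346, 90], [601, 345, 85], [597, 350, 93], [596, 346, 97], [597, 344, 95], [597, 342, 93], [597, 338, 95], [597, 337, 92], [598, 336, 86], [594, 360, 90], [594, 358, 89], [594, 355, 89], [593, 348, 100], [593, 345, 100], [593, 342, 100], [594, 340, 98], [594, 338, 95], [591, 359, 93], [591, 356, 92], [590, 351, 99], [590, 347, 102], [591, 345, 99], [591, 343, 98], [591, 340, 96], [591, 337, 98], [591, 336, 93], [592, 335, 88], [592, 333, 87], [592, 330, 85], [588, 360, 96], [588, 359, 93], [588, 355, 94], [588, 350, 99], [587, 347, 101], [587, 343, 105], [588, 343, 98], [588, 338, 102], [588, 336, 101], [589, 336, 92], [589, 333, 93], [589, 331, 92], [589, 328, 91], [589, 326, 91], [589, 322, 92], [589, 320, 91],
[... 16436 characters left out ...]
t64(807.1111763845216))
650 3219 (np.float64(-143.5914332198614), np.float64(44.278422324172205), np.float64(687.508474642583), np.float64(808.2514831571084))
700 371 (np.float64(-461.891326193158), np.float64(11.260842647741832), np.float64(120.72783021514829), np.float64(750.5773520911682))
750 1567 (np.float64(-464.4275372889977), np.float64(499.8700606168935), np.float64(121.5559670382936), np.float64(694.4869076824522))
800 5363 (np.float64(-266.7908293488967), np.float64(499.96792051333546), np.float64(120.1882456570462), np.float64(636.8447448044163))
850 8808 (np.float64(-317.1429580888401), np.float64(499.94899370891574), np.float64(120.0174141526677), np.float64(581.6099936866782))
```

View pics/t1.png

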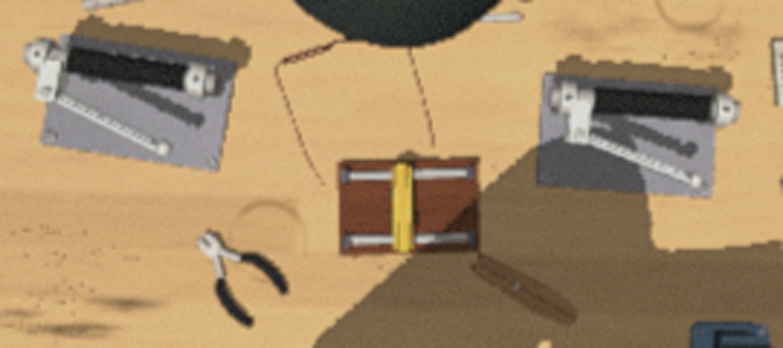

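Both throttles' poses are clear: left at (544,271) with yaw -0.12, right at (523,-252) with yaw -0.043. The left press point is about (504,252) and the right about (485,-275). The marker sits at mid-base near (440,-13). The lever tips in the crop are around (165,150) and (697,182). Now I move.

>>> {"op": "servo_tool", "data": {
  "motion": [
    [[0.585,0.753,0.065,0,0,0.369,1],[0.585,0.753,0.065,0,0,0.369,1],[0.585,0.753,0.065,0,0,0.369,1],[0.585,0.753,0.065,0,0,0.369,1],[0.585,0.753,0.065,0,0,0.369,1],[0.585,0.753,0.065,0,0,0.369,1],[0.585,0.753,0.065,0,0,0.369,1],[0.585,0.753,0.065,0,0,0.369,1],[0.585,0.753,0.065,0,0,0.369,1],[0.585,0.753,0.065,0,0,0.369,1]]
  ]
}}

```text
clock: 1.1
eef_pos: [451.6, -147.6, 200.7]
eef_rot: [3.142, -0.0, 1.452]
wrist_force: [-0.6, -0.4, -0.3]
finger_gap: 17.4
finger_force: 0.0
```

>>> {"op": "servo_tool", "data": {
  "motion": [
    [[0.012,0.81,0,0,0,0,1],[0.012,0.81,0,0,0,0,1],[0.012,0.81,0,0,0,0,1],[0.012,0.81,0,0,0,0,1],[0.012,0.81,0,0,0,0,1],[0.012,0.81,0,0,0,0,1],[0.012,0.81,0,0,0,0,1],[0.012,0.81,0,0,0,0,1],[0.012,0.81,-0.1,0,0,0,1],[0.012,0.81,-0.1,0,0,0,1]]
  ]
}}

```text
clock: 2.1
eef_pos: [453.2, 254.6, 145.4]
eef_rot: [-3.134, 0.005, 1.452]
wrist_force: [-1.5, -1.0, -0.3]
finger_gap: 0.4
finger_force: 0.0
```

```bash
python3 - <<'E'
from h import *
c=manip.camera("wrist"); cv2.imwrite("pics/w1.png",c["frame"][...,::-1]); P=cloud(c); I=c["frame"].astype(int)
x,y,z=P[...,0],P[...,1],P[...,2]
ok=(z>86)&(z<97)
for yy in range(215,300,8):
    k=ok&(abs(y-yy)<1.5)&(x<540); print(yy,k.sum(),np.percentile(x[k],[2,98]).round(1) if k.sum() else '')
print(manip.read_state()["eef_pos"])
E
```

```text
215 0 
223 41 [488.6 502.4]
231 22 [492.1 498.4]
239 32 [497.1 507.3]
247 36 [500.7 510.5]
255 30 [504.6 514. ]
263 34 [508.1 517.7]
271 35 [511.5 521.6]
279 36 [515.1 525. ]
287 39 [518.8 529. ]
295 37 [522.6 531.9]
[454.64262007 254.10184449 148.6797624 ]
```

View pics/w1.png

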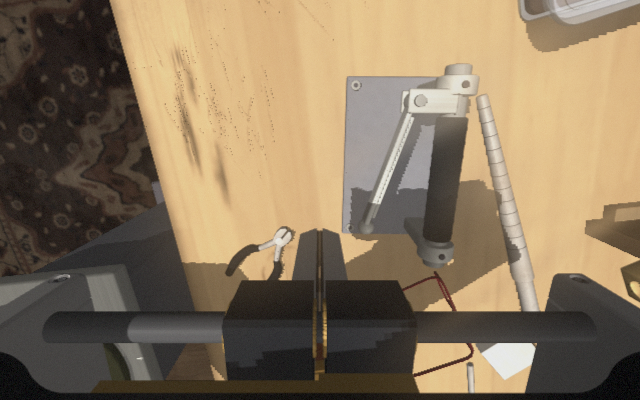

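The wrist view shows the shut fingers at (318,240), and the lever running from (420,100) to its ball at (367,228). The outer lever face is at x≈503 for y=252, as computed. I lower and close in.

>>> {"op": "servo_tool", "data": {
  "motion": [
    [[0,0,-0.08,0,0,0,1],[0,0,-0.156,0,0,0,1],[0,0,-0.156,0,0,0,1],[0.03,-0.004,-0.156,0,0,0,1],[0.05,-0.006,-0.156,0,0,0,1],[0.05,-0.006,-0.156,0,0,0,1]]
  ]
}}

```text
clock: 2.75
eef_pos: [483.1, 251.3, 74.9]
eef_rot: [3.139, -0.001, 1.448]
wrist_force: [0.6, 0.2, -0.5]
finger_gap: 0.7
finger_force: 0.0
```

>>> {"op": "servo_tool", "data": {
  "motion": [
    [[0.01,-0.001,0,0,0,0,1],[0.02,-0.0024,0,0,0,0,1],[0.03,-0.0036,0,0,0,0,1],[0.04,-0.005,0,0,0,0,1],[0.04,-0.005,0,0,0,0,1]]
  ]
}}

```text
clock: 3.25
eef_pos: [501.7, 249.0, 72.6]
eef_rot: [-3.142, -0.0, 1.45]
wrist_force: [0.8, -0.5, 0.4]
finger_gap: 0.7
finger_force: 0.0
```

```bash
cat >> h.py <<'E'
def lever(ymin,ymax,xmax):
    c=manip.camera("wrist"); P=cloud(c); x,y,z=P[...,0],P[...,1],P[...,2]
    ok=(z>86)&(z<97)
    for yy in np.linspace(ymin,ymax,6):
        k=ok&(abs(y-yy)<1.5)&(x<xmax); print(round(yy),k.sum(),np.percentile(x[k],[2,98]).round(1) if k.sum() else '')
    s=manip.read_state(); print(s["eef_pos"].round(1),s["wrist_force"].round(2)); return c
E
python3 - <<'E'
from h import *
c=lever(260,310,545); cv2.imwrite("pics/w2.png",c["frame"][...,::-1])
E
```

```text
260 58 [506.7 516.2]
270 61 [511.2 521.4]
280 59 [515.5 525.2]
290 64 [520.3 530.1]
300 66 [524.5 534.5]
310 72 [529.4 539.1]
[501.3 249.   72.5] [-0.19 -0.53  0.86]
```

View pics/w2.png

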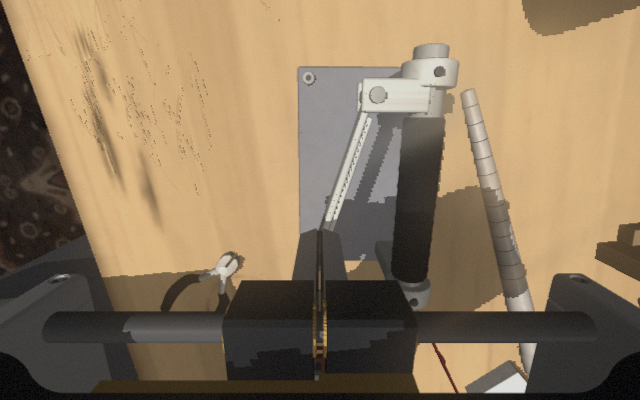

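The view shows the finger tips at (318,235) just in front of the lever at (328,225). The lever has not moved yet. I check the finger's own extent.

```bash
python3 - <<'E'
from h import *
c=manip.camera("wrist"); P=cloud(c); x,y,z=P[...,0],P[...,1],P[...,2]
print(np.round(c["cam_to_world"],2)[:3,3])
for v in range(226,282,6):
    print(v,[(u,)+tuple(P[v,u].round().astype(int)) for u in (296,304,312,326,334,342)])
E
```

```text
[510.34 328.48 287.87]
226 [(296, np.int64(473), np.int64(221), np.int64(-2)), (304, np.int64(482), np.int64(223), np.int64(6)), (312, np.int64(490), np.int64(222), np.int64(6)), (326, np.int64(506), np.int64(254), np.int64(93)), (334, np.int64(512), np.int64(252), np.int64(89)), (342, np.int64(521), np.int64(218), np.int64(6))]
232 [(296, np.int64(472), np.int64(214), np.int64(-2)), (304, np.int64(493), np.int64(260), np.int64(116)), (312, np.int64(498), np.int64(259), np.int64(116)), (326, np.int64(506), np.int64(258), np.int64(115)), (334, np.int64(511), np.int64(258), np.int64(117)), (342, np.int64(520), np.int64(212), np.int64(8))]
238 [(296, np.int64(471), np.int64(207), np.int64(-3)), (304, np.int64(493), np.int64(260), np.int64(126)), (312, np.int64(498), np.int64(259), np.int64(125)), (326, np.int64(-9223372036854775808), np.int64(-9223372036854775808), np.int64(-9223372036854775808)), (334, np.int64(511), np.int64(258), np.int64(125)), (342, np.int64(520), np.int64(205), np.int64(6))]
244 [(296, np.int64(470), np.int64(201), np.int64(-2)), (304, np.int64(493), np.int64(260)
[... 1484 characters left out ...]
161))]
274 [(296, np.int64(491), np.int64(259), np.int64(166)), (304, np.int64(495), np.int64(260), np.int64(166)), (312, np.int64(499), np.int64(259), np.int64(167)), (326, np.int64(505), np.int64(259), np.int64(167)), (334, np.int64(509), np.int64(258), np.int64(167)), (342, np.int64(513), np.int64(258), np.int64(167))]
280 [(296, np.int64(498), np.int64(282), np.int64(210)), (304, np.int64(500), np.int64(283), np.int64(211)), (312, np.int64(503), np.int64(283), np.int64(212)), (326, np.int64(507), np.int64(282), np.int64(211)), (334, np.int64(509), np.int64(282), np.int64(211)), (342, np.int64(511), np.int64(283), np.int64(213))]<stdin>:5: RuntimeWarning: invalid value encountered in cast
```

```bash
python3 - <<'E'
from h import *
c=manip.camera("scene"); P=cloud(c); M=np.linalg.inv(np.array(c["cam_to_world"])); h=400; f=h/2/np.tan(np.radians(c["vfov"])/2)
def pr(p): q=M@np.r_[p,1]; return q[:2]/q[2]*f+[c["cx"],c["cy"]]
t=manip.read_state()["eef_pos"]; u,v=pr(t); print(t,u,v,pr(t+[0,0,40]))
im=c["frame"][...,::-1].copy(); u,v=int(u),int(v)
im=np.ascontiguousarray(im[max(0,v-110):v+50,max(0,u-100):u+100]); o=np.array([max(0,u-100),max(0,v-110)])
im=cv2.resize(im,None,fx=3.5,fy=3.5,interpolation=2)
for p in (t,t+[0,0,40]): cv2.circle(im,tuple(((pr(p)-o)*3.5).astype(int).tolist()),4,(0,0,255),1)
cv2.imwrite("pics/s2.png",im)
E
```

```text
[501.02875171 249.0987383   72.56239008] 269.37589494019454 262.9467693014355 [268.67391636 246.95380588]
```

View pics/s2.png

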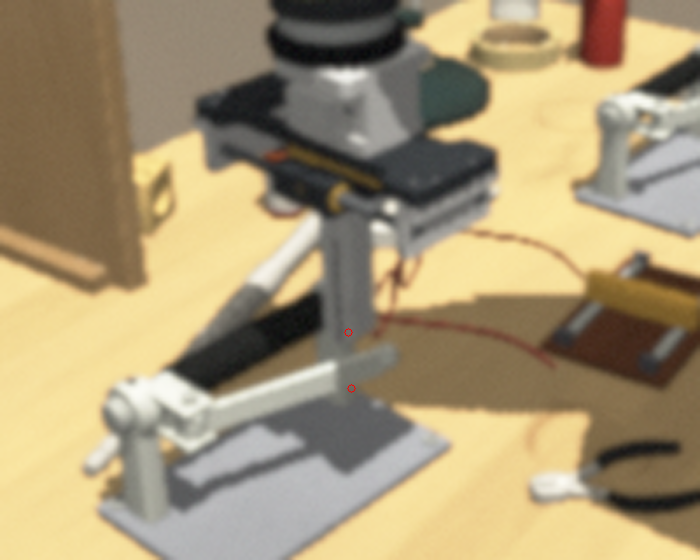

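The fingers have a broad part ending near (345,330) and a slim tip continuing to the TCP mark at (350,388), just at the lever. So contact should come a little further on, and I press on slowly.

>>> {"op": "servo_tool", "data": {
  "motion": [
    [[0.006,-0.0008,0,0,0,0,1],[0.012,-0.0016,0,0,0,0,1],[0.018,-0.0024,0,0,0,0,1],[0.018,-0.0024,0,0,0,0,1],[0.018,-0.0024,0,0,0,0,1]]
  ]
}}

```text
clock: 3.9
eef_pos: [510.2, 247.8, 72.6]
eef_rot: [-3.141, 0.0, 1.45]
wrist_force: [0.5, 0.1, -0.0]
finger_gap: 0.4
finger_force: 0.0
```

```bash
python3 -c "
from h import *
lever(265,310,545)"
```

```text
265 62 [508.8 518.8]
274 62 [512.7 522.8]
283 63 [517.3 527.1]
292 67 [521.1 531. ]
301 67 [525.  535.1]
310 70 [529.4 539.1]
[510.1 247.9  72.6] [0.63 0.25 0.06]
```

```bash
python3 - <<'E'
from h import *
c=manip.camera("scene"); a=c["frame"][215:275,235:305,::-1]; a=cv2.resize(a,(560,480),interpolation=2)
P=cloud(c)
for v in range(228,268,3): print(v,[tuple(int(k) for k in np.nan_to_num(P[v,u])) for u in (262,266,270,274,278)])
w=manip.camera("wrist"); b=cv2.resize(w["frame"][200:260,285:355,::-1],(240,206),interpolation=2)
im=np.zeros((480,800,3),np.uint8); im[:,:560]=a; im[:206,560:]=b; cv2.imwrite("pics/s3.png",im)
print([(u,)+tuple(int(k) for k in np.nan_to_num(cloud(w)[v,u])) for v in (222,226,230) for u in range(312,328,2)])
E
```

```text
228 [(511, 255, 157), (497, 259, 163), (497, 246, 157), (666, 26, -2), (657, 19, -3)]
231 [(512, 254, 149), (498, 258, 156), (496, 248, 151), (654, 41, -1), (646, 33, -2)]
234 [(512, 254, 142), (499, 257, 148), (495, 249, 145), (645, 52, -2), (593, 100, 38)]
237 [(510, 256, 137), (498, 259, 142), (495, 249, 138), (636, 64, -2), (627, 58, -2)]
240 [(512, 255, 128), (501, 255, 132), (496, 249, 131), (625, 78, -1), (617, 71, -2)]
243 [(511, 257, 122), (499, 258, 127), (498, 247, 122), (616, 89, -1), (576, 123, 29)]
246 [(511, 257, 115), (499, 258, 120), (551, 183, 62), (606, 102, 0), (594, 100, 2)]
249 [(564, 197, 56), (552, 198, 61), (550, 185, 55), (599, 111, -2), (589, 107, -1)]
252 [(564, 198, 48), (552, 198, 53), (551, 185, 46), (590, 122, -2), (492, 230, 92)]
255 [(566, 196, 38), (507, 251, 91), (499, 247, 92), (496, 238, 88), (492, 230, 85)]
258 [(508, 262, 89), (504, 255, 87), (499, 247, 84), (496, 238, 80), (492, 230, 77)]
261 [(507, 264, 83), (504, 255, 80), (500, 247, 76), (566, 154, -2), (559, 147, -3)]
264 [(508, 263, 75), (554, 198, 19), (549, 189, 15), (558, 164, -1), (550, 158, -2)]
267 [(567, 198, 5), (552, 200, 12), (550, 188, 6), (543, 182, 5), (534, 178, 6)]
[(312, 505, 256, 92), (314, 507, 256, 92), (316, 508, 256, 92), (318, 509, 256, 93), (320, 511, 254, 89), (322, 512, 254, 90), (324, 513, 253, 88), (326, 513, 223, 6), (312, 505, 253, 92), (314, 506, 253, 93), (316, 508, 252, 91), (318, 509, 251, 89), (320, 510, 252, 90), (322, 512, 251, 89), (324, 511, 219, 7), (326, 513, 219, 6), (312, 506, 258, 112), (314, 507, 257, 111), (316, 508, 258, 113), (318, 509, 255, 107), (320, 510, 248, 90), (322, 508, 215, 7), (324, 513, 257, 112), (326, 515, 257, 112)]
```

View pics/s3.png

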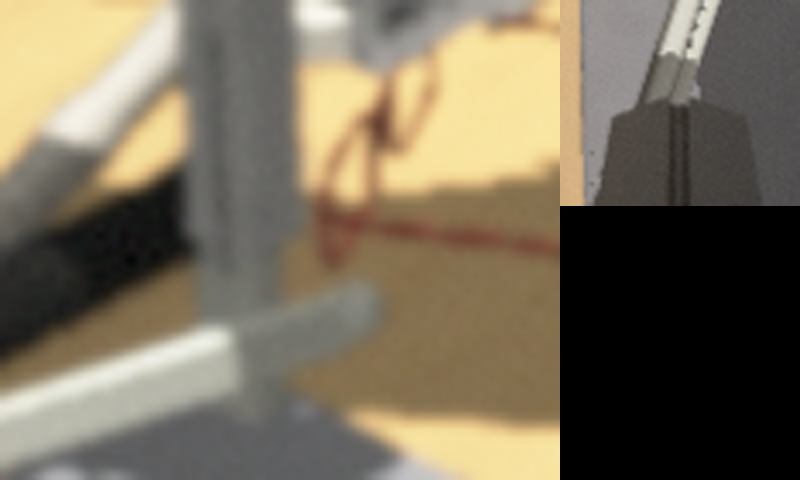

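The wrist and scene views agree that the fingers really end about 39 mm above the reported TCP, at z≈112. The "slim tip" was only the post behind at (552,198). The fingers passed over the lever without touching it. I back off, lower by 39 mm and re-check.

>>> {"op": "servo_tool", "data": {
  "motion": [
    [[-0.05,0.006,0,0,0,0,1],[-0.1,0.012,0,0,0,0,1],[-0.1,0.012,0,0,0,0,1],[-0.1,0.012,0,0,0,0,1],[-0.1,0.012,-0.03,0,0,0,1],[-0.1,0.012,-0.06,0,0,0,1],[-0.1,0.012,-0.078,0,0,0,1],[-0.1,0.012,-0.078,0,0,0,1],[-0.1,0.012,-0.078,0,0,0,1]]
  ]
}}

```text
clock: 4.95
eef_pos: [460.7, 253.9, 34.0]
eef_rot: [3.141, -0.0, 1.45]
wrist_force: [0.5, -0.8, 0.2]
finger_gap: 0.6
finger_force: 0.0
```

```bash
python3 - <<'E'
from h import *
s=manip.read_state(); print(s["eef_pos"],s["wrist_force"])
c=manip.camera("scene"); P=cloud(c)
for v in range(236,290,3): print(v,[tuple(int(k) for k in np.nan_to_num(P[v,u])) for u in (274,278,282,286,290,294)])
E
```

```text
[460.65928729 253.92647789  33.98073016] [ 0.53221307 -0.80058368  0.22588838]
236 [(454, 287, 174), (442, 290, 179), (439, 282, 176), (427, 285, 182), (420, 283, 183), (592, 33, 0)]
239 [(628, 74, -1), (466, 261, 150), (453, 264, 156), (446, 261, 157), (417, 286, 179), (408, 287, 183)]
242 [(620, 84, -2), (464, 263, 144), (454, 263, 148), (447, 260, 149), (445, 249, 144), (574, 57, 0)]
245 [(612, 95, -3), (465, 262, 137), (455, 263, 141), (448, 259, 141), (446, 249, 136), (539, 106, 28)]
248 [(603, 106, -3), (465, 262, 130), (455, 263, 134), (446, 261, 136), (446, 248, 129), (560, 78, -3)]
251 [(592, 120, -1), (466, 261, 121), (453, 265, 128), (446, 261, 129), (446, 248, 122), (548, 94, 0)]
254 [(496, 238, 90), (466, 262, 115), (455, 263, 120), (448, 259, 120), (447, 248, 114), (543, 101, -2)]
257 [(496, 238, 83), (466, 262, 108), (455, 264, 113), (447, 261, 114), (448, 247, 106), (534, 113, -1)]
260 [(496, 239, 76), (465, 264, 102), (455, 263, 105), (448, 260, 106), (446, 249, 101), (526, 125, 0)]
263 [(561, 159, -3), (468, 260, 91), (455, 264, 99), (449, 258, 98), (446, 249, 94), (521, 132, -3)]
266 [(545, 180, 6), (467, 262, 85), (457, 262, 89), (448, 260, 91), (446, 249, 86), (512, 145, 0)]
269 [(537, 189, 6), (469, 260, 76), (457, 262, 82), (448, 260, 85), (512, 160, 0), (505, 154, -1)]
272 [(530, 198, 6), (521, 195, 7), (456, 263, 76), (509, 180, 4), (506, 169, -1), (497, 165, 0)]
275 [(523, 208, 7), (516, 201, 5), (509, 196, 4), (500, 193, 6), (492, 187, 6), (491, 174, -1)]
278 [(518, 215, 4), (508, 212, 7), (501, 207, 7), (495, 200, 5), (485, 198, 8), (477, 193, 7)]
281 [(510, 225, 6), (500, 223, 9), (494, 215, 6), (487, 210, 6), (479, 205, 6), (474, 198, 4)]
284 [(502, 235, 7), (495, 229, 6), (487, 225, 8), (480, 219, 6), (474, 212, 4), (473, 200, -2)]
287 [(496, 242, 6), (489, 236, 6), (481, 233, 7), (475, 226, 5), (472, 216, 0), (465, 210, 0)]
```

The tip is confirmed at z≈73, so I advance and press gently.

>>> {"op": "servo_tool", "data": {
  "motion": [
    [[0.03,-0.004,0,0,0,0,1],[0.05,-0.006,0,0,0,0,1],[0.06,-0.007,0,0,0,0,1],[0.068,-0.0083,0,0,0,0,1],[0.076,-0.0093,0,0,0,0,1],[0.084,-0.0102,0,0,0,0,1],[0.084,-0.0102,0,0,0,0,1]]
  ]
}}

```text
clock: 5.7
eef_pos: [502.3, 248.7, 33.5]
eef_rot: [-3.141, 0.0, 1.45]
wrist_force: [-2.0, -0.2, 0.1]
finger_gap: 0.2
finger_force: 1.1
```

>>> {"op": "servo_tool", "data": {
  "motion": [
    [[0.004,-0.0005,0,0,0,0,1],[0.008,-0.001,0,0,0,0,1],[0.008,-0.001,0,0,0,0,1],[0.008,-0.001,0,0,0,0,1]]
  ]
}}

```text
clock: 6.1
eef_pos: [506.1, 248.3, 33.6]
eef_rot: [-3.141, 0.0, 1.45]
wrist_force: [-2.2, -1.6, -0.2]
finger_gap: 0.6
finger_force: 1.2
```

Spring contact. I go on in small steps toward the stop region.

>>> {"op": "servo_tool", "data": {
  "motion": [
    [[0.004,-0.0005,0,0,0,0,1],[0.008,-0.001,0,0,0,0,1],[0.012,-0.0015,0,0,0,0,1],[0.012,-0.0015,0,0,0,0,1],[0.012,-0.0015,0,0,0,0,1]]
  ]
}}

```text
clock: 6.6
eef_pos: [512.3, 247.5, 33.6]
eef_rot: [3.142, -0.0, 1.45]
wrist_force: [-3.2, -1.4, -0.2]
finger_gap: 0.6
finger_force: 1.4
```

>>> {"op": "servo_tool", "data": {
  "motion": [
    [[0.003,-0.0004,0,0,0,0,1],[0.006,-0.0008,0,0,0,0,1],[0.006,-0.0008,0,0,0,0,1],[0.006,-0.0008,0,0,0,0,1]]
  ]
}}

```text
clock: 7.0
eef_pos: [515.2, 247.1, 33.6]
eef_rot: [3.142, 0.0, 1.45]
wrist_force: [-3.4, -3.0, -0.4]
finger_gap: 0.6
finger_force: 1.5
```

```bash
python3 -c "
from h import *
lever(270,315,550)"
```

```text
270 79 [531.2 539.9]
279 82 [532.8 541.9]
288 93 [534.3 543.2]
297 91 [535.7 544.4]
306 96 [537.2 545.9]
315 101 [538.6 547.5]
[515.2 247.2  33.7] [-3.94 -1.54 -0.04]
```

Lever at about 0.25 rad and force still spring-like, so I continue.

>>> {"op": "servo_tool", "data": {
  "motion": [
    [[0.003,-0.0004,0,0,0,0,1],[0.006,-0.0008,0,0,0,0,1],[0.009,-0.0011,0,0,0,0,1],[0.009,-0.0011,0,0,0,0,1],[0.009,-0.0011,0,0,0,0,1]]
  ]
}}

```text
clock: 7.55
eef_pos: [519.7, 246.5, 33.6]
eef_rot: [-3.141, 0.0, 1.45]
wrist_force: [-3.8, -2.8, 0.5]
finger_gap: -0.0
finger_force: 2.0
```

```bash
python3 -c "
from h import *
lever(270,315,555)"
```

```text
270 81 [534.6 543.4]
279 84 [535.5 544.1]
288 91 [536.7 545.4]
297 89 [537.6 546.3]
306 98 [538.7 547.6]
315 99 [539.7 548.3]
[519.7 246.5  33.6] [-4.85 -2.96  0.47]
```

Past 0.24 (now about 0.30), so the left lever is the one that touches. On to the bar.

>>> {"op": "servo_tool", "data": {
  "motion": [
    [[0.004,-0.0005,0,0,0,0,1],[0.008,-0.001,0,0,0,0,1],[0.012,-0.0015,0,0,0,0,1],[0.014,-0.0017,0,0,0,0,1],[0.014,-0.0017,0,0,0,0,1]]
  ]
}}

```text
clock: 8.1
eef_pos: [526.7, 245.7, 33.6]
eef_rot: [-3.141, 0.0, 1.45]
wrist_force: [-4.9, -3.8, 1.1]
finger_gap: 0.7
finger_force: 2.3
```

>>> {"op": "servo_tool", "data": {
  "motion": [
    [[0.002,-0.0002,0,0,0,0,1],[0.004,-0.0005,0,0,0,0,1],[0.004,-0.0005,0,0,0,0,1]]
  ]
}}

```text
clock: 8.4
eef_pos: [528.0, 245.5, 33.6]
eef_rot: [-3.14, 0.0, 1.45]
wrist_force: [-9.8, -1.9, 2.8]
finger_gap: 0.4
finger_force: 4.6
```

>>> {"op": "servo_tool", "data": {
  "motion": [
    [[0.002,-0.0002,0,0,0,0,1],[0.004,-0.0005,0,0,0,0,1],[0.004,-0.0005,0,0,0,0,1]]
  ]
}}

```text
clock: 8.7
eef_pos: [528.5, 245.4, 33.4]
eef_rot: [-3.137, 0.001, 1.451]
wrist_force: [-20.7, -2.5, 8.2]
finger_gap: 0.6
finger_force: 9.9
```

Solid contact. I hold briefly while measuring, then release.

>>> {"op": "servo_tool", "data": {
  "motion": [
    [[-0.001,0,0,0,0,0,1],[-0.001,0,0,0,0,0,1],[-0.001,0,0,0,0,0,1],[-0.001,0,0,0,0,0,1]]
  ]
}}

```text
clock: 9.1
eef_pos: [528.4, 245.4, 33.5]
eef_rot: [-3.138, 0.001, 1.451]
wrist_force: [-16.8, -1.2, 7.2]
finger_gap: 0.9
finger_force: 8.4
```

```bash
python3 -c "
from h import *
lever(270,315,560)"
```

```text
270 77 [541.4 550. ]
279 81 [541.6 550.3]
288 87 [541.7 550.6]
297 90 [541.9 550.3]
306 93 [541.9 550.6]
315 100 [542.1 550.9]
[528.4 245.4  33.5] [-16.82  -2.68   7.43]
```

Lever ≈0.403, touching the bar. I retreat and lift.

>>> {"op": "servo_tool", "data": {
  "motion": [
    [[-0.04,0.005,0,0,0,0,1],[-0.09,0.011,0,0,0,0,1],[-0.15,0.018,0,0,0,0,1],[-0.15,0.018,0,0,0,0,1],[-0.15,0.018,0.1,0,0,0,1],[-0.15,0.018,0.2,0,0,0,1],[-0.15,0.018,0.26,0,0,0,1],[-0.15,-0.08,0.26,0,0,0,1],[-0.15,-0.18,0.26,0,0,0,1],[-0.15,-0.28,0.26,0,0,0,1]]
  ]
}}

```text
clock: 10.15
eef_pos: [456.0, 103.8, 164.4]
eef_rot: [3.139, -0.001, 1.451]
wrist_force: [1.0, -0.3, -0.8]
finger_gap: 0.3
finger_force: 0.0
```

```bash
python3 - <<'E'
from h import *
c=manip.camera("top");P=cloud(c);x,y,z=P[...,0],P[...,1],P[...,2]
k=(z>86)&(z<97)&(x<530)&(x>480)&(abs(y-265)<35); q=np.c_[y[k],x[k]]
print(np.polyfit(q[:,0],q[:,1],1)); print(manip.read_state()["eef_pos"])
E
```

```text
[  0.45479073 393.39510725]
[456.08912767  98.0084127  164.37076727]
```

The left lever is back out. Over to the right one.

>>> {"op": "servo_tool", "data": {
  "motion": [
    [[-0.03,-0.742,0,0,0,0.0255,1],[-0.03,-0.742,0,0,0,0.0255,1],[-0.03,-0.742,0,0,0,0.0255,1],[-0.03,-0.742,0,0,0,0.0255,1],[-0.03,-0.742,0,0,0,0.0255,1],[-0.03,-0.742,0,0,0,0.0255,1],[-0.03,-0.742,0,0,0,0.0255,1],[-0.03,-0.742,0,0,0,0.0255,1],[-0.03,-0.742,0,0,0,0.0255,1]]
  ]
}}

```text
clock: 11.1
eef_pos: [440.3, -268.8, 163.7]
eef_rot: [3.141, 0.001, 1.527]
wrist_force: [0.2, 0.6, 0.9]
finger_gap: 0.6
finger_force: 0.0
```

>>> {"op": "servo_tool", "data": {
  "motion": [
    [[0,0,-0.09,0,0,0,1],[0,0,-0.18,0,0,0,1],[0,0,-0.262,0,0,0,1],[0,0,-0.262,0,0,0,1],[0,0,-0.262,0,0,0,1]]
  ]
}}

```text
clock: 11.6
eef_pos: [441.0, -265.6, 33.9]
eef_rot: [3.141, 0.0, 1.531]
wrist_force: [-0.2, 0.5, -0.1]
finger_gap: 0.6
finger_force: 0.0
```

```bash
python3 -c "
from h import *
lever(-270,-210,515)"
```

```text
-270 79 [485.2 495.1]
-258 137 [439.6 499. ]
-246 89 [494.1 503.5]
-234 97 [498.6 508.2]
-222 99 [503.  512.3]
-210 94 [506.9 514.8]
[ 441.5 -266.1   34.9] [ 0.3   0.01 -0.23]
```

>>> {"op": "servo_tool", "data": {
  "motion": [
    [[0.02,-0.014,0,0,0,0,1],[0.04,-0.016,0,0,0,0,1],[0.056,-0.016,0,0,0,0,1],[0.064,-0.017,0,0,0,0,1],[0.072,-0.017,0,0,0,0,1],[0.08,-0.017,0,0,0,0,1],[0.088,-0.018,0,0,0,0,1],[0.088,-0.018,0,0,0,0,1]]
  ]
}}

```text
clock: 12.45
eef_pos: [484.4, -274.8, 32.5]
eef_rot: [-3.141, -0.0, 1.53]
wrist_force: [-3.1, -1.3, 0.5]
finger_gap: 0.4
finger_force: 1.1
```

>>> {"op": "servo_tool", "data": {
  "motion": [
    [[0.004,0,0,0,0,0,1],[0.008,0,0,0,0,0,1],[0.008,0,0,0,0,0,1]]
  ]
}}

```text
clock: 12.75
eef_pos: [488.2, -274.8, 32.6]
eef_rot: [-3.141, -0.0, 1.53]
wrist_force: [-2.4, -1.7, -0.3]
finger_gap: 0.5
finger_force: 1.3
```

>>> {"op": "servo_tool", "data": {
  "motion": [
    [[0.004,0,0,0,0,0,1],[0.006,0,0,0,0,0,1],[0.006,0,0,0,0,0,1]]
  ]
}}

```text
clock: 13.05
eef_pos: [491.3, -274.8, 32.6]
eef_rot: [-3.142, -0.0, 1.53]
wrist_force: [-2.5, -0.8, -0.9]
finger_gap: 0.5
finger_force: 1.4
```

>>> {"op": "servo_tool", "data": {
  "motion": [
    [[0.002,0,0,0,0,0,1],[0.004,0,0,0,0,0,1],[0.004,0,0,0,0,0,1]]
  ]
}}

```text
clock: 13.35
eef_pos: [493.3, -274.7, 32.6]
eef_rot: [3.142, -0.0, 1.53]
wrist_force: [-3.4, -1.7, -0.6]
finger_gap: 0.1
finger_force: 1.5
```

>>> {"op": "servo_tool", "data": {
  "motion": [
    [[0.002,0,0,0,0,0,1],[0.004,0,0,0,0,0,1],[0.004,0,0,0,0,0,1]]
  ]
}}

```text
clock: 13.65
eef_pos: [494.7, -274.8, 32.6]
eef_rot: [-3.14, -0.0, 1.53]
wrist_force: [-7.6, -2.3, 1.2]
finger_gap: 0.4
finger_force: 3.6
```

```bash
python3 -c "
from h import *
lever(-258,-213,526)"
```

```text
-258 77 [509.  517.5]
-249 74 [509.9 518.7]
-240 90 [510.8 519.8]
-231 93 [511.7 520.3]
-222 98 [512.6 521.4]
-213 105 [513.6 522.5]
[ 494.7 -274.8   32.6] [-7.43 -2.49  1.09]
```

Solid stop at about 0.24, so the right one is sound. I press a touch more, hold, then retreat and lift. The marker goes left (+y).

>>> {"op": "servo_tool", "data": {
  "motion": [
    [[0.002,0,0,0,0,0,1],[0.002,0,0,0,0,0,1],[0.002,0,0,0,0,0,1],[0.002,0,0,0,0,0,1],[0.002,0,0,0,0,0,1]]
  ]
}}

```text
clock: 14.2
eef_pos: [495.0, -274.8, 32.5]
eef_rot: [-3.139, -0.0, 1.53]
wrist_force: [-12.2, -2.0, 4.1]
finger_gap: 0.3
finger_force: 6.1
```

>>> {"op": "servo_tool", "data": {
  "motion": [
    [[-0.04,0,0,0,0,0,1],[-0.1,0,0,0,0,0,1],[-0.12,0,0,0,0,0,1],[-0.12,0,0,0,0,0,1],[-0.12,0,0.1,0,0,0,1],[-0.12,0,0.2,0,0,0,1],[-0.12,0.05,0.2,0,0,0,1],[-0.12,0.1,0.2,0,0,0,1]]
  ]
}}

```text
clock: 15.0
eef_pos: [437.9, -224.6, 134.3]
eef_rot: [3.138, 0.001, 1.529]
wrist_force: [-0.3, 0.5, -0.5]
finger_gap: 0.5
finger_force: 0.0
```

```bash
python3 - <<'E'
from h import *
c=manip.camera("top");P=cloud(c);x,y,z=P[...,0],P[...,1],P[...,2]; C=c["frame"].astype(int)
k=(z>86)&(z<97)&(x<515)&(x>460)&(abs(y+255)<40); print(k.sum(),np.polyfit(y[k],x[k],1))
k=(C[...,0]-C[...,2]>60)&(C[...,1]>100)&(z>25)&(z<45)&(abs(x-440)<80)&(abs(y+20)<90)
print('brass',k.sum(),cv2.minAreaRect(np.c_[x[k],y[k]].astype(np.float32)))
k=(C[...,0]-C[...,2]>25)&(C[...,0]<130)&(C[...,1]<70)&(abs(x-440)<70)&(abs(y+20)<100)
r=cv2.minAreaRect(np.c_[x[k],y[k]].astype(np.float32)); print('base',k.sum(),r)
print(manip.read_state()["eef_pos"])
E
```

```text
23 [4.02171107e-01 5.96611149e+02]
brass 95 ((442.2747802734375, -13.330181121826172), (83.71533966064453, 15.08769416809082), 1.5892319679260254)
base 963 ((431.746337890625, -34.016754150390625), (172.84173583984375, 121.73816680908203), 89.54657745361328)
[ 437.50118802 -221.50007171  133.59825207]
```

Now to the right side of the marker (to push left). It sits at (441,-13), so I descend at y≈-60 between the rails.

>>> {"op": "servo_tool", "data": {
  "motion": [
    [[0.006,0.1,0,0,0,0.013,1],[0.006,0.2,0,0,0,0.013,1],[0.006,0.3,0,0,0,0.026,1],[0.006,0.32,0,0,0,0.026,1],[0.006,0.32,-0.08,0,0,0.026,1],[0.006,0.32,-0.16,0,0,0.026,1],[0.006,0.32,-0.22,0,0,0.026,1],[0.006,0.32,-0.22,0,0,0.026,1]]
  ]
}}

```text
clock: 15.85
eef_pos: [438.0, -64.4, 19.9]
eef_rot: [-3.136, -0.002, 1.612]
wrist_force: [0.4, -0.5, 0.8]
finger_gap: 0.4
finger_force: 0.0
```

```bash
python3 - <<'E'
from h import *
c=manip.camera("wrist"); cv2.imwrite("pics/w5.png",c["frame"][...,::-1]); P=cloud(c);x,y,z=P[...,0],P[...,1],P[...,2];C=c["frame"].astype(int)
k=(C[...,0]-C[...,2]>50)&(z>28)&(z<42)&(abs(x-440)<60)&(abs(y)<60)
print('brass',k.sum(),cv2.minAreaRect(np.c_[x[k],y[k]].astype(np.float32))); print(manip.read_state()["eef_pos"])
E
```

```text
brass 3719 ((441.0946044921875, -13.159850120544434), (91.74127197265625, 20.103994369506836), 3.3184375762939453)
[439.18580124 -64.72677071  22.088915  ]
```

View pics/w5.png

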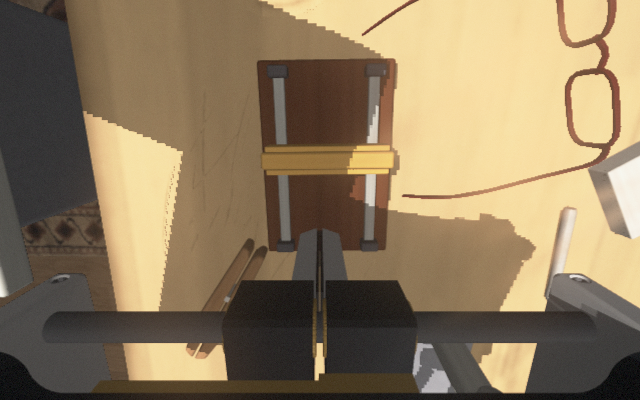

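The wrist view shows the marker at (328,160) between clear rails, with the fingers at (320,235) behind it. I lower and push left.

>>> {"op": "servo_tool", "data": {
  "motion": [
    [[0.004,0,-0.04,0,0,0,1],[0.004,0,-0.076,0,0,0,1],[0.004,0,-0.076,0,0,0,1],[0.004,0.03,-0.076,0,0,0,1],[0.002,0.06,-0.076,0,0,0,1],[0.002,0.08,-0.076,0,0,0,1],[0.001,0.092,-0.076,0,0,0,1],[0,0.1,-0.076,0,0,0,1],[0,0.1,-0.076,0,0,0,1]]
  ]
}}

```text
clock: 16.8
eef_pos: [439.4, -14.6, -15.0]
eef_rot: [3.141, -0.0, 1.612]
wrist_force: [0.7, -0.5, 0.4]
finger_gap: 0.5
finger_force: 0.0
```

>>> {"op": "servo_tool", "data": {
  "motion": [
    [[0,0.006,0,0,0,0,1],[0,0.012,0,0,0,0,1],[-0.001,0.016,0,0,0,0,1],[-0.001,0.016,0,0,0,0,1]]
  ]
}}

```text
clock: 17.2
eef_pos: [438.7, -6.6, -15.4]
eef_rot: [-3.142, -0.0, 1.612]
wrist_force: [0.5, -0.3, -0.2]
finger_gap: 0.4
finger_force: 0.0
```

```bash
cat >> h.py <<'E'
def brass():
    c=manip.camera("wrist"); P=cloud(c);x,y,z=P[...,0],P[...,1],P[...,2];C=c["frame"].astype(int)
    k=(C[...,0]-C[...,2]>50)&(z>28)&(z<42)&(abs(x-440)<60)&(abs(y)<70)
    print('brass',k.sum(),cv2.minAreaRect(np.c_[x[k],y[k]].astype(np.float32)))
    d=(C.max(-1)<75)&(abs(x-440)<60)&(abs(y-50)<25)&(z>10)&(z<40); print('stops',d.sum(),np.c_[x[d],y[d],z[d]].min(0) if d.sum() else '')
    s=manip.read_state();print(s["eef_pos"],s["wrist_force"]); return c,P
E
python3 - <<'E'
from h import *
c,P=brass(); cv2.imwrite("pics/w6.png",c["frame"][...,::-1])
for v in range(222,280,8): print(v,P[v,308].round())
E
```

```text
brass 4683 ((439.6936950683594, 13.670555114746094), (92.44732666015625, 20.686447143554688), 3.0716311931610107)
stops 344 [396.60487797  25.07149919  10.03913299]
[438.57287628  -6.60182623 -15.43224962] [-0.0516522   0.06674206  0.28548271]
222 [431.  12.  33.]
230 [431.   6.  33.]
238 [431.   3.  38.]
246 [432.   2.  47.]
254 [432.   3.  58.]
262 [432.   4.  68.]
270 [433.   3.  75.]
278 [433.   3.  83.]
```

View pics/w6.png

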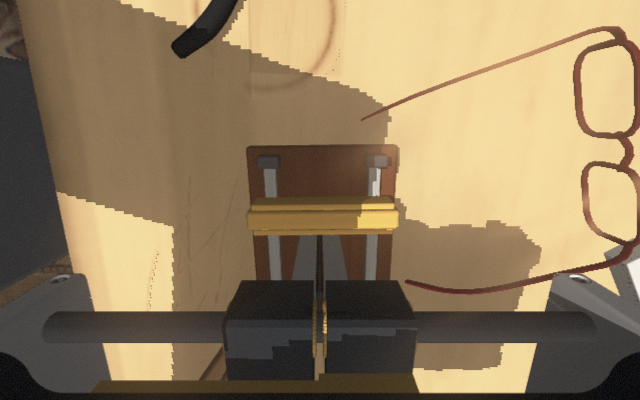

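The marker has moved to y≈14 (pixels 198–232), with the end stops at (268,160) and (378,160) still a bit away. I keep pushing until it is solid.

>>> {"op": "servo_tool", "data": {
  "motion": [
    [[0,0.006,0,0,0,0,1],[-0.001,0.012,0,0,0,0,1],[-0.001,0.012,0,0,0,0,1]]
  ]
}}

```text
clock: 17.55
eef_pos: [438.5, -4.0, -15.3]
eef_rot: [3.141, 0.006, 1.613]
wrist_force: [0.6, -37.9, -2.3]
finger_gap: 0.4
finger_force: 18.6
```

>>> {"op": "servo_tool", "data": {
  "motion": [
    [[0,0.004,0,0,0,0,1],[0,0.008,0,0,0,0,1],[0,0.008,0,0,0,0,1]]
  ]
}}

```text
clock: 17.85
eef_pos: [438.5, -3.6, -15.2]
eef_rot: [-3.142, 0.011, 1.614]
wrist_force: [-2.2, -74.2, -1.2]
finger_gap: 0.5
finger_force: 36.8
```

>>> {"op": "servo_tool", "data": {
  "motion": [
    [[0,0.004,0,0,0,0,1],[0,0.008,0,0,0,0,1],[0,0.008,0,0,0,0,1]]
  ]
}}

```text
clock: 18.15
eef_pos: [438.5, -3.2, -15.1]
eef_rot: [-3.141, 0.017, 1.615]
wrist_force: [-4.4, -111.3, -1.6]
finger_gap: 0.4
finger_force: 55.1
```

It is firmly at the stop. I should not have batched those three moves: the wrist force reached 111 N against a 120 N limit. Backing straight off.

>>> {"op": "servo_tool", "data": {
  "motion": [
    [[0,-0.02,0,0,0,0,1],[0.002,-0.06,0,0,0,0,1],[0.002,-0.08,0,0,0,0,1],[0.002,-0.08,0.08,0,0,0,1],[0.002,-0.08,0.16,0,0,0,1],[0.002,-0.08,0.22,0,0,0,1],[0.002,-0.08,0.22,0,0,0,1]]
  ]
}}

```text
clock: 18.85
eef_pos: [441.1, -32.7, 98.2]
eef_rot: [3.135, 0.001, 1.612]
wrist_force: [-0.3, 0.5, 0.6]
finger_gap: 0.3
finger_force: 0.0
```

```bash
python3 - <<'E'
from h import *
brass()
c=manip.camera("top");P=cloud(c);x,y,z=P[...,0],P[...,1],P[...,2]
for a,(x0,x1,y0,y1) in {'L':(480,530,230,300),'R':(460,515,-290,-215)}.items():
    k=(z>86)&(z<97)&(x<x1)&(x>x0)&(y>y0)&(y<y1); print(a,k.sum(),np.polyfit(y[k],x[k],1))
a=np.load("top0.npz")["I"]; im=np.vstack([a[160:300,150:480],c["frame"][160:300,150:480]])[...,::-1]
cv2.imwrite("pics/end.png",cv2.resize(im,None,fx=2,fy=2))
E
```

```text
brass 2002 ((439.6133117675781, 15.757208824157715), (92.11734008789062, 20.151365280151367), 2.347257614135742)
stops 0 
[440.03328296 -32.55615228  95.99072126] [-0.63927573  0.78950128 -0.32185554]
L 77 [  0.45673749 392.67064693]
R 88 [3.58298419e-01 5.86895490e+02]
```

View pics/end.png

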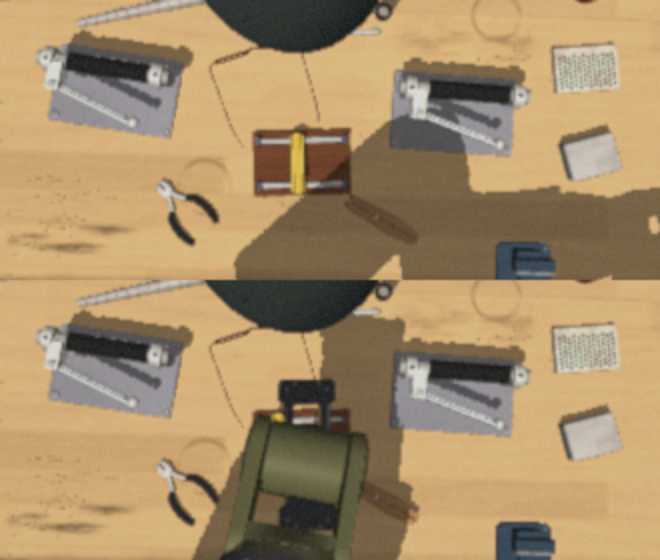

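Marker hard against its left stop (y≈16, moved 29 mm), both levers out, and everything else looks unmoved. I hand in.

```bash
python3 -c "
from cell import manip
print(manip.sign_off())"
```

```text
the job is handed in; nothing more can be done
None
```

The job is handed in, and no verdict came back: the left lever went in until it touched its bar (about 0.40 rad), the right stopped short (about 0.24 rad), both sprang back out, and the marker is at its left end stop, though I over-pressed it there to 111 N at the wrist (limit 120 N).

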